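# Gauge the big domino in the bench caliper

### The job

Check the length of the larger domino in the bench caliper: lay it flat between the two blades, its long side along the beam, and let go of it. Then slide the moving jaw shut by feel until it presses the domino against the fixed blade with about 7 newtons (at least 4, never over 15), keep that up for half a second without tilting the jaw by more than 1.2 degrees, and let go, leaving the domino nipped square between the blades. Do not disturb the glass, the peg counter, the bottle opener or the small domino.

Things in the scene. Friction and masses are not known exactly. Their poses are not given: they have to be found in the camera images.
- domino_center (a point): centre (half-way up) of the larger turquoise domino, a plain block 58 (its x) by 29 (its y) by 13 high mm, about 35 g, lying loose and flat on the table; 6.5 mm above its underside
- caliper: steel bench caliper fixed flat on the table. Origin: table level, under the middle of its beam (270 mm along y, 26 wide, 12 high; end stops 14 high). Two blades, 12 mm thick, 2 to 15 mm high, reach from the beam to x = -90 mm; the domino lies on the bare table between them (good: centre at x = -55, y = +30 mm). Fixed jaw: see point fixed_face; the moving jaw comes from the -y end
- slider (a joint): travel of the moving jaw along the beam, m, 0 to 0.10; grows as it closes towards +y of the caliper. The moving blade's measuring face (looking to +y) lies at caliper y = -35 mm + travel. Slides with about 3 N of friction (plus 4 N per m/s) and stays where left; starts at 0 to 25 mm, blades 75 to 120 mm apart
- jaw: the moving steel jaw: block on the beam 40 (x) by 32 (y) by 22 high mm, blade to -x, thumb post on top. Origin: on the beam's centre line at table level, under the post; axes as the caliper's. It has play: it turns about its vertical axis against a spring of about 60 N m/rad, so force on the blade tilts it (10 N at 55 mm out: 0.5 degrees)
- post (a point): centre of the round upright thumb post on the moving jaw, 16 mm across, 34 high mm, from 22 to 56 mm above the table; this point is 39 mm up and on the beam's centre line, 16 mm behind (-y of) the moving blade's measuring face
- small_domino_center (a point): centre of the smaller turquoise domino, 44 x 22 x 10 high mm, loose on the table; a bystander
- glass_center (a point): centre of the empty frosted glass, 68 mm wide, 95 high mm, standing loose; a bystander
- counter_center (a point): centre of the yellow plastic peg counter, a board 52 (x) by 120 (y) by 18 high mm with four pegs up to 34 mm; loose, a bystander
- opener_center (a point): point on the bar of the flat steel bottle opener lying on the table (46 mm from its bar end, 75 from its ring end), 121 long (x), 40 wide, 6 high mm; loose, a bystander
- fixed_face (a point): point of the caliper frame (caliper y = +75 mm, x = -55, 8 mm up) near the fixed blade's measuring face, which looks to -y. The fixed jaw is set anew before each start: its true face lies within 10 mm of this point along y, so the travel at contact must be felt. Its block on the beam: 40 x 30 x 22 high mm, screw head to 30 mm high
Mind the look-alikes: they are no part of the job. Leave any pink or red look-alike of the part that bears domino_center alone.

How it is judged:
On the way, in this order (a step that is already met when the one before it is completed fails the run):
1. the domino lies flat and released between the two blades, lengthwise along the beam (x of domino_center in the frame of caliper between -0.08 and -0.03 m and y of domino_center in the frame of caliper below 0.06 m and y of domino_center in the frame of jaw above 0.035 m and height (world z) of domino_center below 0.0085 m and angle between the x axis of domino_center and the y axis of caliper, either way round below 0.3 rad and contact force between the fingers and domino below 0.05 N), for 0.2 s.
2. the moving blade presses the domino onto the fixed one with 4 to 15 N, the jaw square within 1.2 degrees (contact force between jaw and domino between 4 and 15 N and contact force between the fingers and domino below 0.05 N and angle between the x axis of jaw and the x axis of caliper, either way round below 0.021 rad), for 0.3 s.
At the end, for the whole second after the job is handed in: The domino lies flat at rest, 30 to 80 mm out from the beam's centre line, lengthwise along the beam within 2 degrees, still nipped between the blades (over 0.2 N), the jaw square within 1.2 degrees (contact force between jaw and domino above 0.2 N and x of domino_center in the frame of caliper between -0.08 and -0.03 m and height (world z) of domino_center below 0.0085 m and angle between the x axis of domino_center and the y axis of caliper, either way round below 0.035 rad and angle between the x axis of jaw and the x axis of caliper, either way round below 0.021 rad and linear speed of domino below 0.01 m/s); the robot touches nothing.
It fails at once if the moving blade presses on the domino with more than 15 N (contact force between jaw and domino above 15 N).
It fails at once if the jaw is tilted by more than 1.2 degrees (angle between the x axis of jaw and the x axis of caliper, either way round above 0.021 rad).
It fails at once if the glass, peg counter, opener or small domino is moved by more than 15 mm (distance of any of glass_center, counter_center, opener_center, small_domino_center from where it was at the start of the episode above 0.015 m).
It also fails if it takes over 61 s, if anything falls off the work surface, if the arm or the gripper's body presses on something with over 40 N, if the wrist force passes 120 N, or if a joint passes its speed limit or range.

### The arm

A 6-joint arm with a two-finger parallel gripper is mounted at the origin on the work surface. World frame = base frame: x ahead of the robot, y to its left, z up, the work surface at z = 0. Lengths are in m, angles in rad, forces in N, time in s.
With the tool pointing down it reaches from about 0.35 to 0.975 m from the base axis. Payload 4.9 kg.
Tool frame: the origin (TCP) lies on the centre line of the jaws, within the pads' length; the fingertips stand 11 mm ahead of it and the grasp point (between the pads) lies 8 mm behind it; z points along the fingers, y is the direction in which the jaws open and shut (so a half turn about z gives the same grasp; the last joint's range is limited). The gripper opens to 85 mm and grips with 20 to 120 N. Pads are 22 mm wide; open, the fingers measure 114 mm over their backs; the gripper's body (76 mm by 85 mm) begins 54 mm behind the grasp point. The pads swing forward as they close: fully open they stand 13 mm farther back than shut.
Start: joints at [-1.291, 0.053, 1.613, -0, 1.476, -0.119], TCP at [0.243, -0.576, 0.242] pointing down, gripper open.
Joint ranges: [-3.01, 3.01], [-1.01, 2.22], [0.06, 2.58], [-1.02, 4.17], [0.09, 2.62], [-3.14, 3.14]. Speed limits (rad/s): [2.57, 2.57, 3.14, 3.14, 3.14, 3.14].

### API

Orientations are given as a rotation vector (axis times angle).
In Python, from station import ctrl gives the robot as it stands.
- The arm moves only by the shell command python3 -m crank 'ROWS' [OPENING] [FORCE]. ROWS is JSON, a list of rows, each an object of numbers: "x", "y", "z": the shift along the tool's x, y, z as a fraction of full scale; "roll": the turn about the tool's z as a fraction of full scale. In form: [{"x": .., "y": .., "z": .., "roll": ..}, ...]. A call has 1 to 10 rows; each row shifts and turns the commanded pose from where the row before left it, along the tool's axes as they then stand; what a row does not reach is not made up. Full scale, the value 1, is 0.06 m for a shift and 0.12 rad for a turn. A row lasts 1/8 s, in which the tool goes at most 62.5 mm and 10.7 degrees, less where a joint would pass 70% of its speed; a pose out of reach is approached as far as the arm can. A call with a number of a shift or a turn outside -1 to 1 is refused whole. A call with a gripper value outside its range is refused whole. OPENING is the closure, from 0 (fully open) to 1 (shut), set as the call begins (- or left out, the last holds). The fingers move at their own pace and stop on an object; FORCE is the grip in N (left out, the last holds). Time passes only in rows, so rows that do not move let the fingers close. It gives the time, the measured TCP pose, the force and the opening at its end, in the units of the state.
- ctrl.get_obs(): the state, without advancing time (a new reading comes with each control period).
- ctrl.get_image(name): name is "side" or "top" or "wrist"; returns a dict with "img" (400x640x3 uint8, red, green, blue), "K" (3x3 intrinsics, pixels), "rvec" (rotation vector, rad) and "tvec" (3), from world to camera coordinates, as OpenCV has them. Camera axes: x right, y down, z forward; pixel columns grow to the right and rows downward; lengths in m; the calibration is good to about 2 mm. A picture is of the moment at which its call begins. There is no depth.
- ctrl.finish_job(): hands the job in, once; it reports no verdict.
The state is a dict: "t": time; "q": joint angles; "dq": joint speeds; "effort": joint torques, N m; "tool_pos": TCP position; "tool_rot": TCP orientation; "contact_force": force on the tool from outside, world axes, zero at the start; "wrist_torque": the same for the moment, N m; "opening": finger opening in m.
Only numpy, scipy, OpenCV 4.12 (cv2) and the standard library are available. Lean on these libraries where they do the work, as an engineer would, in place of code of your own. Each camera call takes 0.05 s, during which the arm holds its last target.

## Working session

There is one attempt and no reset: what is moved stays moved. The work goes in short steps, Python scripts to look and compute and a shell command to move; the robot and the scene stay as the last step left them, time stands still between calls to the robot, and variables do not carry over. Pictures are saved under pics/ and viewed, and the job is handed in when it is done.

```bash
ls; mkdir -p pics; python3 - <<'E'
from station import ctrl
import cv2
o=ctrl.get_obs()
for k in o: print(k,o[k])
for n in ("top","side","wrist"):
    d=ctrl.get_image(n); cv2.imwrite(f"pics/{n}0.png",d["img"][:,:,::-1]); print(n,d["K"].tolist(),d["rvec"],d["tvec"])
E
```

```text
pics
t 0.0
q [-1.29100985e+00  5.33568640e-02  1.61428379e+00 -4.57713551e-06
  1.47601251e+00 -1.19024508e-01]
dq [-0.00205892  0.00030758  0.0018691   0.00030803  0.00082796  0.00129524]
effort [ 3.26928875e-04 -3.93688273e+01 -3.70173562e+01  1.18792195e-05
  7.08751773e-03  1.35778237e-05]
tool_pos [ 0.24252014 -0.57537782  0.2410691 ]
tool_rot [-3.07732753e+00 -6.21901424e-01  2.66843550e-04]
contact_force [-0.48865502  0.0970285  -0.1609903 ]
wrist_torque [-0.02129942 -0.04881659  0.00326279]
opening 0.08546878977886574
top [[454.83310093605314, 0.0, 319.46646999301475], [0.0, 454.83310093605314, 202.62219367883026], [0.0, 0.0, 1.0]] [ 2.14874994 -2.12845898  0.21545757] [-0.05588709  0.51695262  1.06137056]
side [[387.03073829301536, 0.0, 318.66755300159303], [0.0, 387.03073829301536, 198.08323153886764], [0.0, 0.0, 1.0]] [ 0.25059278 -2.70268936  1.3896708 ] [0.47331228 0.11782204 0.98743175]
wrist [[307.00409608771946, 0.0, 320.82089150259725], [0.0, 307.00409608771946, 202.392213027734], [0.0, 0.0, 1.0]] [-2.38423668  1.58378589  0.26051136] [-0.62472671 -0.04154941  0.38000517]
```

View pics/top0.png

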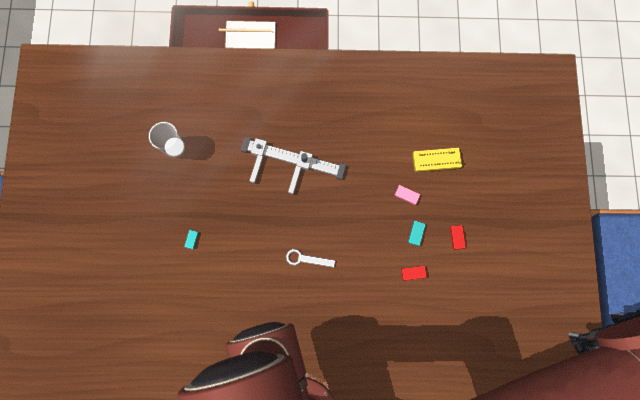

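View pics/side0.png

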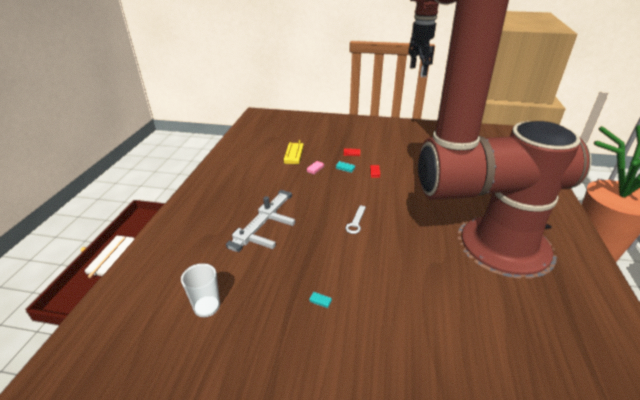

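View pics/wrist0.png

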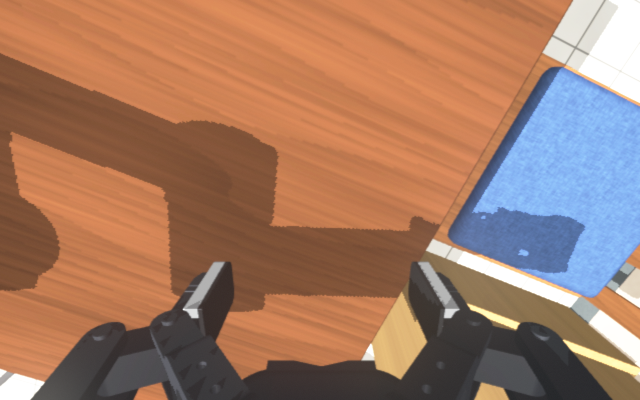

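The top view shows turquoise blocks at (417,233) (larger) and (191,240) (smaller). The look-alikes are pink at (407,195) and red at (458,237) and (414,273). The caliper is at (293,160), with the jaws at (258,148) and (303,160). Next I'll measure these.

```bash
cat > h.py <<'E'
from station import ctrl
import cv2, numpy as np
def snap(n,path=None):
    d=ctrl.get_image(n); d["bgr"]=np.ascontiguousarray(d["img"][:,:,::-1])
    if path: cv2.imwrite(path,d["bgr"])
    d["R"]=cv2.Rodrigues(np.array(d["rvec"],float))[0]; return d
def bp(d,uv,z):
    uv=np.atleast_2d(np.array(uv,float)); r=np.linalg.solve(d["K"],np.c_[uv,np.ones(len(uv))].T)
    c=-d["R"].T@np.array(d["tvec"]); w=d["R"].T@r
    return (c[:,None]+w*((z-c[2])/w[2])).T
def proj(d,P):
    return cv2.projectPoints(np.atleast_2d(np.array(P,float)),np.array(d["rvec"],float),np.array(d["tvec"],float),np.array(d["K"]),None)[0][:,0]
def crop(d,x0,y0,x1,y1,s,path):
    cv2.imwrite(path,cv2.resize(d["bgr"][y0:y1,x0:x1],None,fx=s,fy=s,interpolation=cv2.INTER_CUBIC))
def rects(d,lo,hi,z,amin=40):
    m=cv2.inRange(cv2.cvtColor(d["bgr"],cv2.COLOR_BGR2HSV),lo,hi)
    for c in cv2.findContours(m,cv2.RETR_EXTERNAL,cv2.CHAIN_APPROX_NONE)[0]:
        if cv2.contourArea(c)<amin: continue
        w=bp(d,c[:,0]+0.0,z)[:,:2].astype(np.float32)
        print(c[:,0].mean(0),cv2.contourArea(c),cv2.minAreaRect(w*1000))
E
python3 - <<'E'
from h import *
d=snap("top")
print("cam",-d["R"].T@d["tvec"])
rects(d,(80,80,80),(100,255,255),.0065)
crop(d,380,170,480,290,5,"pics/c1.png")
crop(d,230,125,360,205,6,"pics/c2.png")
s=snap("side"); rects(s,(80,80,80),(100,255,255),.0065)
crop(s,215,180,305,260,8,"pics/c3.png")
E
```

```text
cam [ 0.32122467 -0.02654158  1.13709327]
[190.83673469 239.14285714] 145.5 ((429.6737976074219, 265.43255615234375), (23.147090911865234, 43.995147705078125), 76.40129852294922)
[416.265625 232.984375] 259.0 ((450.708740234375, -295.45599365234375), (31.2095947265625, 59.62556076049805), 72.62442016601562)
[320.01923077 299.42307692] 194.0 ((428.5757141113281, 264.3077392578125), (28.668621063232422, 45.78937911987305), 77.79075622558594)
[345.02380952 166.26190476] 119.0 ((450.61474609375, -301.4248352050781), (49.21435546875, 64.332763671875), 73.3089370727539)
```

View pics/c1.png

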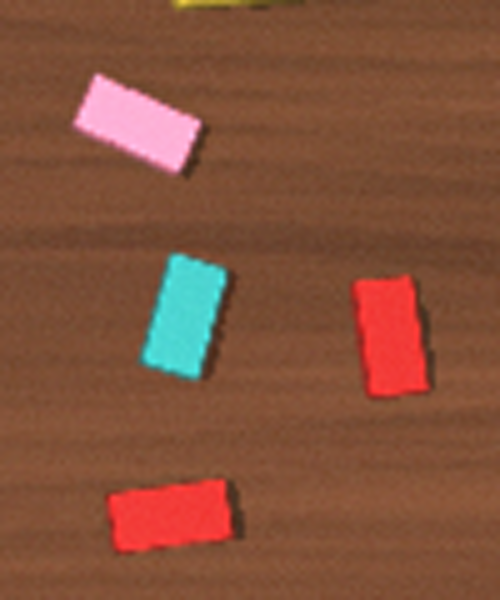

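View pics/c2.png

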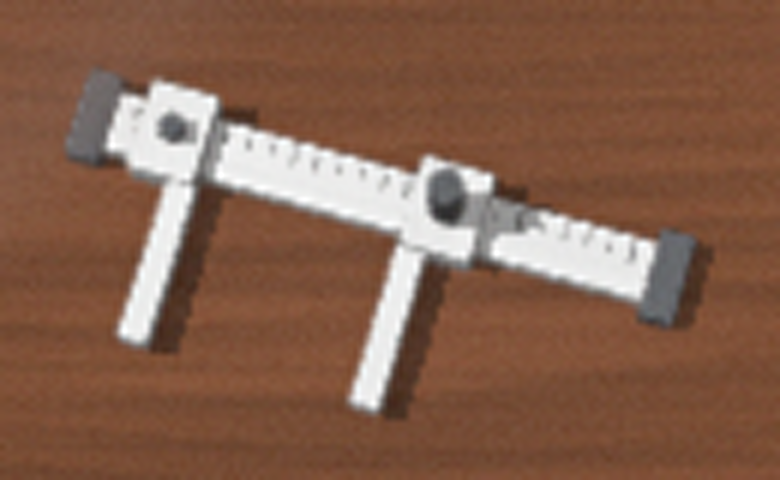

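View pics/c3.png

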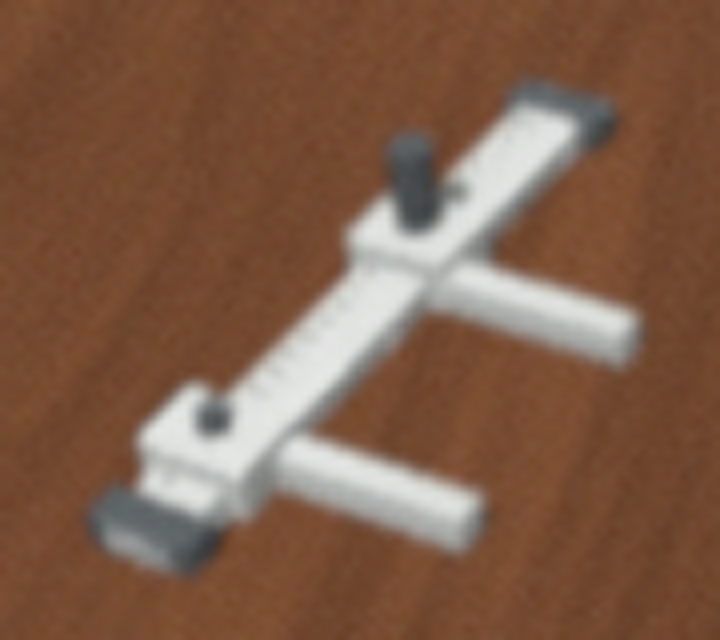

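The enlarged crop confirms the larger turquoise block: it measures about 59x30 mm at (0.451,-0.295), long axis near -17° in world. The other turquoise block is 44x23 mm. Next I'll fit the caliper model to the masks from both cameras.

```bash
cat > fit.py <<'E'
from h import *
from scipy.optimize import minimize
S=4
def boxes(s,f,L=.27,w=.046,e=.02):
    B=[((-.013,.013),(-L/2,L/2),(0,.012)),
       ((-w/2,w/2),(L/2-e,L/2),(0,.014)),((-w/2,w/2),(-L/2,-L/2+e),(0,.014))]
    m=-.035+s
    B+=[((-.02,.02),(m-.032,m),(0,.022)) if 0 else ((-.02,.02),(m-.016-.016,m),(0,.022)),((-.09,0),(m-.012,m),(.002,.015))]
    B+=[((-.02,.02),(f,f+.030),(0,.022)),((-.09,0),(f,f+.012),(.002,.015))]
    P=[np.array([[x,y,z] for x in b[0] for y in b[1] for z in b[2]]) for b in B]
    a=np.linspace(0,6.28,16)
    P.append(np.array([[.008*np.cos(t),m-.016+.008*np.sin(t),z] for t in a for z in (.022,.056)]))
    P.append(np.array([[.006*np.cos(t),f+.015+.006*np.sin(t),z] for t in a for z in (.022,.030)]))
    return P
def W(p,P):
    c,s=np.cos(p[2]),np.sin(p[2]); return P@np.array([[c,s,0],[-s,c,0],[0,0,1]])+[p[0],p[1],0]
def render(d,p,roi):
    x0,y0,x1,y1=roi; m=np.zeros(((y1-y0)*S,(x1-x0)*S),np.uint8)
    for P in boxes(p[3],p[4],*p[5:]):
        q=(proj(d,W(p,P))-[x0,y0]+.5)*S-.5
        h=cv2.convexHull(q.astype(np.float32))
        cv2.fillConvexPoly(m,np.round(h*16).astype(np.int32),255,shift=4)
    return cv2.resize(m,(x1-x0,y1-y0),interpolation=cv2.INTER_AREA)/255.
E
python3 - <<'E'
from fit import *
V=[(snap("top"),(225,120,365,210)),(snap("side"),(215,180,310,265))]
M=[]
for i,(d,r) in enumerate(V):
    im=d["bgr"][r[1]:r[3],r[0]:r[2]]; hsv=cv2.cvtColor(im,cv2.COLOR_BGR2HSV)
    m=(hsv[...,1]<75).astype(float); M.append(m)
    cv2.imwrite(f"pics/m{i}.png",cv2.resize(np.hstack([im,np.repeat((m*255).astype(np.uint8)[...,None],3,2)]),None,fx=2.5,fy=2.5))
    
def err(p,ws=(1,1)):
    e=0
    for (d,r),m,w in zip(V,M,ws): e+=w*np.abs(render(d,p,r)-m).sum()
    return e
p0=[.615,.045,-.26,.015,.075,.27,.046,.02]
c=bp(V[0][0],[[293,160]],.012)[0]; p0[0],p0[1]=c[0],c[1]
for ws in ((1,1),(1,0),(0,1)):
    p=np.array(p0)
    for k in range(4):
        sim=np.array([p]+[p+np.eye(8)[i]*[.01,.01,.05,.01,.008,.006,.006,.005][i]/(k+1) for i in range(8)])
        p=minimize(err,p,args=(ws,),method="Nelder-Mead",options=dict(initial_simplex=sim,maxiter=700,xatol=1e-5,fatol=.05)).x
    print(ws,np.round(p,4),err(p,ws))
    if ws==(1,1):
        np.save("cal.npy",p)
        for i,((d,r),m) in enumerate(zip(V,M)):
            o=np.dstack([m*255,render(d,p,r)*255,m*0]).astype(np.uint8); cv2.imwrite(f"pics/o{i}.png",cv2.resize(o,None,fx=5,fy=5,interpolation=0))
E
```

```text
(1, 1) [ 0.6413  0.0161 -0.2695  0.0216  0.0765  0.27    0.0361  0.0171] 273.53725490196075
(1, 0) [ 0.6414  0.0168 -0.2708  0.0214  0.0767  0.2699  0.0369  0.0217] 120.23529411764707
(0, 1) [ 0.6409  0.0141 -0.2688  0.0221  0.0762  0.2721  0.0355  0.0223] 121.19607843137254
```

View pics/o0.png

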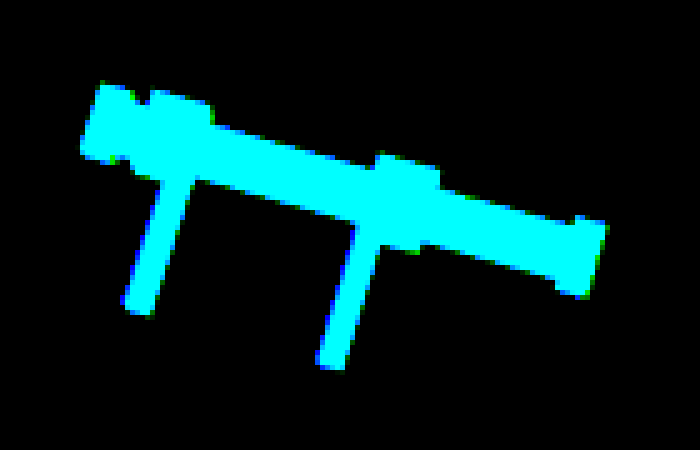

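View pics/o1.png

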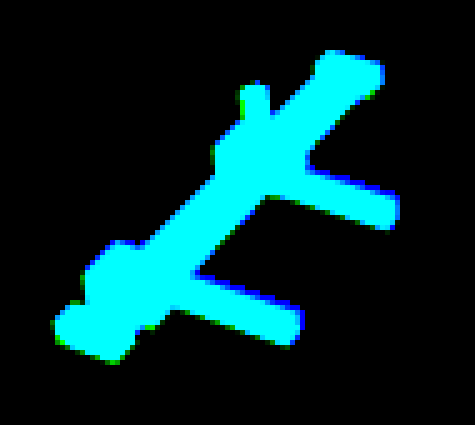

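The caliper fits well at (0.641, 0.016) with yaw -0.27. Travel is about 0.0215 and the fixed face is at about y=0.0765, so the gap is about 90 mm. Now I'll hover over the domino.

```bash
cat >> h.py <<'E'
def yaw(o=None):
    o=o or ctrl.get_obs(); R=cv2.Rodrigues(np.array(o["tool_rot"],float))[0]; return np.arctan2(R[1,0],R[0,0])
def go(tx,ty,tz,ty_yaw):
    o=ctrl.get_obs(); y=yaw(o); dy=(ty_yaw-y+np.pi)%(2*np.pi)-np.pi
    d=np.array([tx,ty,tz])-o["tool_pos"]; c,s=np.cos(ty_yaw),np.sin(ty_yaw)
    # tool x=(c,s), tool y=(s,-c), z down
    print("t",o["t"],"pos",np.round(o["tool_pos"],4),"yaw",round(y,4),"open",round(o["opening"],4),"F",np.round(o["contact_force"],2))
    print("roll units",-dy/.12,"then xyz units",np.round(np.array([d[0]*c+d[1]*s,d[0]*s-d[1]*c,-d[2]])/.06,3))
E
python3 - <<'E'
from h import *
go(.451,-.295,.15,-.304)
E
```

```text
t 0.35 pos [ 0.2426 -0.5758  0.242 ] yaw 0.3988 open 0.0856 F [ 0.33  0.41 -0.6 ]
roll units 5.8568810435104055 then xyz units [ 1.912 -5.505  1.533]
```

```bash
python3 -m crank '[{"roll":0.98},{"roll":0.98},{"roll":0.98},{"roll":0.98},{"roll":0.97},{"roll":0.97}]' 0 && python3 -m crank '[{"x":0.3,"y":-0.9},{"x":0.3,"y":-0.9,"z":0.2},{"x":0.3,"y":-0.9,"z":0.3},{"x":0.3,"y":-0.9,"z":0.4},{"x":0.3,"y":-0.9,"z":0.4},{"x":0.3,"y":-0.8,"z":0.2},{"x":0.1,"y":-0.2},{}]'
python3 - <<'E'
from h import *
go(.451,-.295,.15,-.304)
d=snap("wrist","pics/w1.png"); rects(d,(80,80,80),(100,255,255),.0065)
print(-d["R"].T@d["tvec"])
E
```

```text
t 0.35 pos [ 0.2426 -0.5758  0.242 ] yaw 0.3988 open 0.0856 F [ 0.33  0.41 -0.6 ]
roll units 5.8568810435104055 then xyz units [ 1.912 -5.505  1.533]
[ 0.31720137 -0.54543393  0.37306805]validation failed for argument at $[0]...
```

View pics/w1.png

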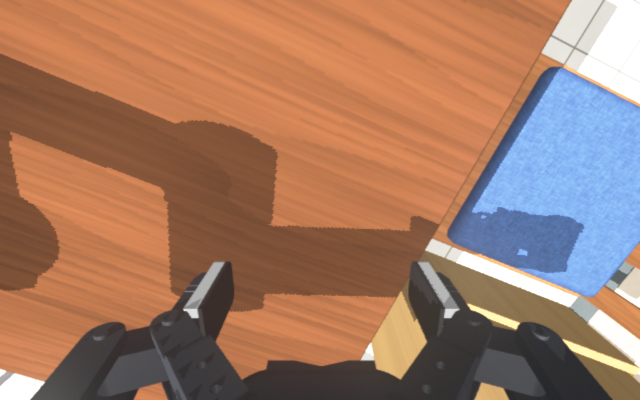

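Each row apparently needs all four keys.

```bash
python3 -m crank '[{"x":0,"y":0,"z":0,"roll":0.98},{"x":0,"y":0,"z":0,"roll":0.98},{"x":0,"y":0,"z":0,"roll":0.98},{"x":0,"y":0,"z":0,"roll":0.98},{"x":0,"y":0,"z":0,"roll":0.97},{"x":0,"y":0,"z":0,"roll":0.97}]' 0 && python3 -m crank '[{"x":0.3,"y":-0.9,"z":0,"roll":0},{"x":0.3,"y":-0.9,"z":0.2,"roll":0},{"x":0.3,"y":-0.9,"z":0.3,"roll":0},{"x":0.3,"y":-0.9,"z":0.4,"roll":0},{"x":0.3,"y":-0.9,"z":0.4,"roll":0},{"x":0.3,"y":-0.8,"z":0.2,"roll":0},{"x":0.1,"y":-0.2,"z":0,"roll":0},{"x":0,"y":0,"z":0,"roll":0}]'
python3 - <<'E'
from h import *
go(.451,-.295,.15,-.304)
d=snap("wrist","pics/w2.png"); rects(d,(80,80,80),(100,255,255),.0065)
print(-d["R"].T@d["tvec"])
E
```

```text
t: 1.15
tool_pos: [0.2427, -0.5759, 0.2423]
tool_rot: [-3.104, 0.482, 0.0]
contact_force: [-0.2, 0.1, 0.0]
opening: 0.085
t: 2.15
tool_pos: [0.4508, -0.2953, 0.1528]
tool_rot: [3.105, -0.474, 0.001]
contact_force: [-0.4, -0.4, -0.0]
opening: 0.0856
t 2.15 pos [ 0.4508 -0.2953  0.1528] yaw -0.3029 open 0.0856 F [-0.41 -0.42 -0.01]
roll units 0.009420420944006302 then xyz units [ 0.001 -0.005  0.046]
[320.60795455 191.52272727] 1850.0 ((448.92559814453125, -295.7843322753906), (29.358612060546875, 60.25471496582031), 73.48660278320312)
[ 0.52803097 -0.32076406  0.2838988 ]
```

View pics/w2.png

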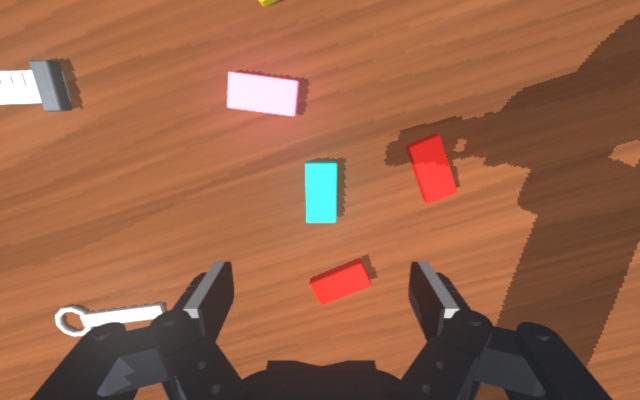

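Domino is centred at (321,192) in the wrist view, about (0.450,-0.2955), yaw about -0.29. Nothing is in the fingers' way, so I'll descend and grip.

```bash
python3 -m crank '[{"x":0,"y":0,"z":0.6,"roll":-0.1},{"x":0,"y":0,"z":0.6,"roll":0},{"x":0,"y":0,"z":0.5,"roll":0},{"x":0,"y":0,"z":0.4,"roll":0},{"x":0,"y":0,"z":0.2,"roll":0},{"x":0,"y":0,"z":0,"roll":0},{"x":0,"y":0,"z":0,"roll":0}]' 0 && python3 -m crank '[{"x":0,"y":0,"z":0,"roll":0},{"x":0,"y":0,"z":0,"roll":0},{"x":0,"y":0,"z":0,"roll":0},{"x":0,"y":0,"z":0,"roll":0},{"x":0,"y":0,"z":0,"roll":0},{"x":0,"y":0,"z":0,"roll":0},{"x":0,"y":0,"z":0,"roll":0},{"x":0,"y":0,"z":0,"roll":0}]' 1 25
```

```text
t: 3.08
tool_pos: [0.451, -0.2964, 0.0157]
tool_rot: [3.107, -0.458, 0.003]
contact_force: [-0.6, -0.4, 1.1]
opening: 0.0852
t: 4.08
tool_pos: [0.4507, -0.2955, 0.0147]
tool_rot: [3.108, -0.458, 0.001]
contact_force: [0.5, 0.4, 5.3]
opening: 0.0286
```

```bash
python3 -m crank '[{"x":0,"y":0,"z":-0.3,"roll":0},{"x":0,"y":0,"z":-0.6,"roll":0},{"x":0,"y":0,"z":-0.6,"roll":0},{"x":0,"y":0,"z":-0.3,"roll":0},{"x":0,"y":0,"z":0,"roll":0}]'
python3 - <<'E'
from h import *
from fit import W
p=np.load("cal.npy"); p[1]=.0165
t=W(p,np.array([[-.056,.034,0.]]))[0]; print(t,p[2]+np.pi/2)
go(t[0],t[1],.12,p[2]+np.pi/2)
snap("wrist","pics/w3.png")
E
```

```text
t: 4.7
tool_pos: [0.451, -0.2959, 0.1238]
tool_rot: [3.106, -0.457, 0.004]
contact_force: [0.6, 0.3, -0.5]
opening: 0.0281
[0.59636164 0.06418217 0.        ] 1.301308384520771
t 4.7 pos [ 0.451  -0.2959  0.1238] yaw -0.2924 open 0.0281 F [ 0.58  0.27 -0.48]
roll units -13.281191653050477 then xyz units [6.43  0.738 0.064]
```

View pics/w3.png

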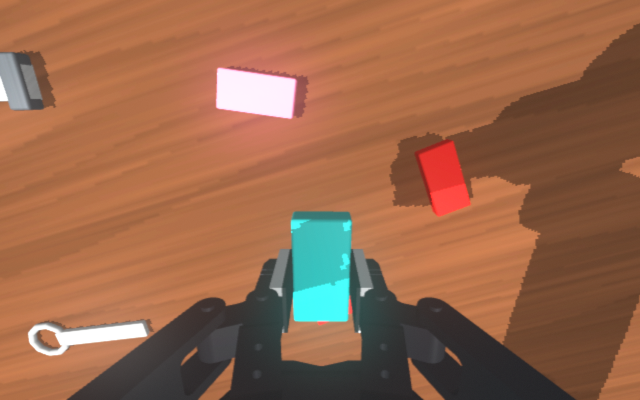

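The domino is held square between the pads at (321,265). Moving over to the caliper.

```bash
python3 -m crank '[{"x":0,"y":0,"z":0,"roll":-0.95},{"x":0,"y":0,"z":0,"roll":-0.95},{"x":0,"y":0,"z":0,"roll":-0.95},{"x":0,"y":0,"z":0,"roll":-0.95},{"x":0,"y":0,"z":0,"roll":-0.95},{"x":0,"y":0,"z":0,"roll":-0.95},{"x":0,"y":0,"z":0,"roll":-0.95}]' && python3 -m crank '[{"x":0,"y":0,"z":0,"roll":-0.95},{"x":0,"y":0,"z":0,"roll":-0.95},{"x":0,"y":0,"z":0,"roll":-0.95},{"x":0,"y":0,"z":0,"roll":-0.95},{"x":0,"y":0,"z":0,"roll":-0.95},{"x":0,"y":0,"z":0,"roll":-0.95},{"x":0,"y":0,"z":0,"roll":-0.93}]' && python3 -m crank '[{"x":0.5,"y":0.1,"z":0,"roll":0},{"x":0.8,"y":0.1,"z":0,"roll":0},{"x":0.8,"y":0.1,"z":0,"roll":0},{"x":0.8,"y":0.1,"z":0,"roll":0},{"x":0.8,"y":0.1,"z":0,"roll":0},{"x":0.8,"y":0.1,"z":0,"roll":0},{"x":0.8,"y":0.1,"z":0,"roll":0},{"x":0.7,"y":0,"z":0,"roll":0},{"x":0.4,"y":0,"z":0,"roll":0},{"x":0,"y":0,"z":0,"roll":0}]'
python3 - <<'E'
from h import *
from fit import W
p=np.load("cal.npy"); p[1]=.0165
t=W(p,np.array([[-.056,.034,0.]]))[0]
go(t[0],t[1],.12,p[2]+np.pi/2)
snap("wrist","pics/w4.png")
E
```

```text
t: 5.62
tool_pos: [0.4491, -0.2943, 0.1196]
tool_rot: [-3.037, -0.79, 0.004]
contact_force: [-0.2, 0.5, 0.0]
opening: 0.0282
t: 6.5
tool_pos: [0.4491, -0.2943, 0.1196]
tool_rot: [-2.493, -1.905, 0.001]
contact_force: [0.4, -0.2, -0.8]
opening: 0.0284
t: 7.75
tool_pos: [0.5919, 0.0651, 0.1198]
tool_rot: [-2.495, -1.905, 0.005]
contact_force: [0.4, -0.5, -1.2]
opening: 0.0282
t 7.75 pos [0.5919 0.0651 0.1198] yaw 1.3039 open 0.0282 F [ 0.37 -0.49 -1.22]
roll units 0.021369750683127485 then xyz units [ 0.006  0.076 -0.004]
```

View pics/w4.png

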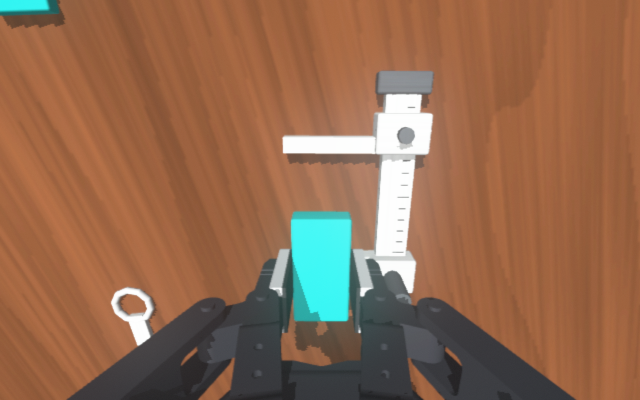

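```bash
python3 - <<'E'
from fit import *
p=np.load("cal.npy"); p[1]=.0165
d=snap("wrist")
im=d["bgr"].copy()
for P in boxes(p[3],p[4],*p[5:]):
    h=cv2.convexHull(proj(d,W(p,P)).astype(np.float32)); cv2.polylines(im,[np.round(h*16).astype(np.int32)],True,(0,0,255),1,shift=4)
d["bgr"]=im; crop(d,270,60,450,320,3,"pics/ov.png")
E
```

```text
(no output)
```

View pics/ov.png

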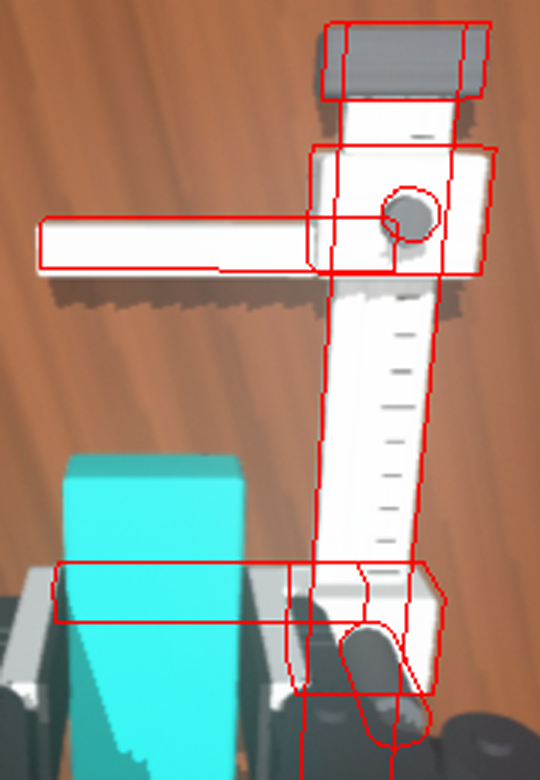

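Overlay agrees within about 2 mm. Now I'll shift 4.5 mm, lower, and release with a limited opening.

```bash
python3 -m crank '[{"x":0,"y":0.08,"z":0.2,"roll":0},{"x":0,"y":0,"z":0.5,"roll":0},{"x":0,"y":0,"z":0.5,"roll":0},{"x":0,"y":0,"z":0.3,"roll":0},{"x":0,"y":0,"z":0.15,"roll":0},{"x":0,"y":0,"z":0.08,"roll":0},{"x":0,"y":0,"z":0,"roll":0},{"x":0,"y":0,"z":0,"roll":0}]'
python3 - <<'E'
from h import *
go(.5964,.0642,.0152,1.3013)
E
```

```text
t: 8.85
tool_pos: [0.5985, 0.0624, 0.0196]
tool_rot: [2.499, 1.902, 0.002]
contact_force: [0.1, -0.0, -0.4]
opening: 0.0283
t 8.85 pos [0.5985 0.0624 0.0196] yaw 1.3013 open 0.0283 F [ 0.06 -0.04 -0.44]
roll units -0.0003970120750336944 then xyz units [ 0.019 -0.042  0.073]
```

```bash
python3 -m crank '[{"x":0,"y":-0.03,"z":0.04,"roll":0},{"x":0,"y":0,"z":0.03,"roll":0},{"x":0,"y":0,"z":0,"roll":0},{"x":0,"y":0,"z":0,"roll":0}]'; python3 -m crank '[{"x":0,"y":0,"z":0,"roll":0},{"x":0,"y":0,"z":0,"roll":0},{"x":0,"y":0,"z":0,"roll":0},{"x":0,"y":0,"z":0,"roll":0}]' 0.55; python3 -c "
from h import *
d=snap('wrist','pics/w5.png')"
```

```text
t: 9.35
tool_pos: [0.5961, 0.063, 0.0147]
tool_rot: [-2.5, -1.903, -0.0]
contact_force: [-1.3, 0.7, 4.2]
opening: 0.0281
t: 9.85
tool_pos: [0.5959, 0.0628, 0.0141]
tool_rot: [-2.5, -1.903, 0.0]
contact_force: [0.7, -0.7, -0.0]
opening: 0.0388
```

View pics/w5.png

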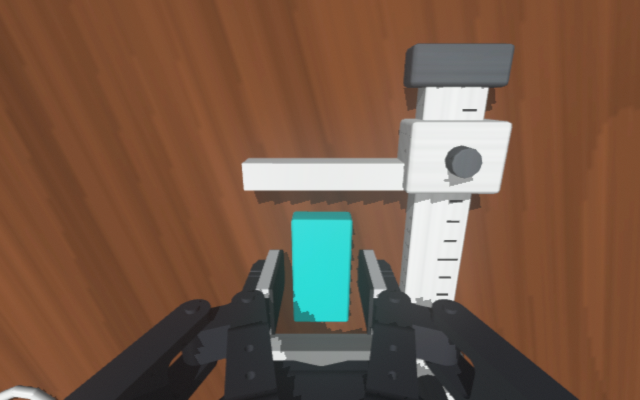

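Domino released flat and parallel between the blades, fingers clear of it on both sides. Lifting.

```bash
python3 -m crank '[{"x":0,"y":0,"z":-0.2,"roll":0},{"x":0,"y":0,"z":-0.6,"roll":0},{"x":0,"y":0,"z":-0.8,"roll":0},{"x":0,"y":0,"z":-0.5,"roll":0},{"x":0,"y":0,"z":0,"roll":0}]'; python3 -m crank '[{"x":0,"y":0,"z":0,"roll":0},{"x":0,"y":0,"z":0,"roll":0}]' 1
python3 - <<'E'
from h import *
from fit import W
p=np.load("cal.npy"); p[1]=.0165
t=W(p,np.array([[0,-.064,0.]]))[0]
go(t[0],t[1],.044,p[2]+np.pi/2)
snap("wrist","pics/w6.png")
d=snap("top"); crop(d,225,120,365,210,5,"pics/t6.png"); rects(d,(80,80,80),(100,255,255),.0065)
E
```

```text
t: 10.52
tool_pos: [0.5985, 0.0628, 0.1451]
tool_rot: [2.496, 1.9, 0.01]
contact_force: [0.1, 0.7, -0.7]
opening: 0.0386
t: 10.78
tool_pos: [0.5948, 0.0629, 0.1383]
tool_rot: [-2.498, -1.901, 0.004]
contact_force: [-0.4, 0.1, 0.4]
opening: 0.0024
t 10.775 pos [0.5948 0.0629 0.1383] yaw 1.3012 open 0.0024 F [-0.38  0.11  0.37]
roll units -0.0010463145129239553 then xyz units [-1.606  0.952  1.572]
[190.83673469 239.14285714] 145.5 ((429.6737976074219, 265.43255615234375), (23.147090911865234, 43.995147705078125), 76.40129852294922)
```

View pics/w6.png

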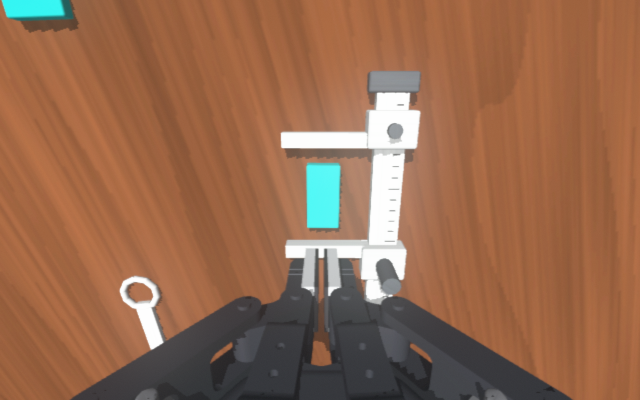

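Domino at (323,196) lies between the blades, fixed blade at row 140 and moving blade at row 248. The post top is at (391,286). Moving behind the post.

```bash
python3 -m crank '[{"x":-0.6,"y":0,"z":0,"roll":0},{"x":-0.6,"y":0.2,"z":0,"roll":0},{"x":-0.4,"y":0.4,"z":0,"roll":0},{"x":0,"y":0.35,"z":0,"roll":0},{"x":0,"y":0,"z":0.3,"roll":0},{"x":0,"y":0,"z":0.5,"roll":0},{"x":0,"y":0,"z":0.4,"roll":0},{"x":0,"y":0,"z":0,"roll":0},{"x":0,"y":0,"z":0,"roll":0}]' 1
python3 - <<'E'
from fit import *
p=np.load("cal.npy"); p[1]=.0165
t=W(p,np.array([[0,-.0485,0.]]))[0]
go(t[0],t[1],.044,p[2]+np.pi/2)
d=snap("wrist","pics/w7.png")
d=snap("side"); crop(d,200,130,340,250,5,"pics/s7.png")
E
```

```text
t: 12.0
tool_pos: [0.6251, -0.0444, 0.0683]
tool_rot: [-2.499, -1.903, 0.0]
contact_force: [0.4, -0.7, 0.1]
opening: 0.0001
t 12.0 pos [ 0.6251 -0.0444  0.0683] yaw 1.3017 open 0.0001 F [ 0.36 -0.74  0.15]
roll units 0.0032423258347661727 then xyz units [ 0.242 -0.01   0.405]
```

View pics/w7.png

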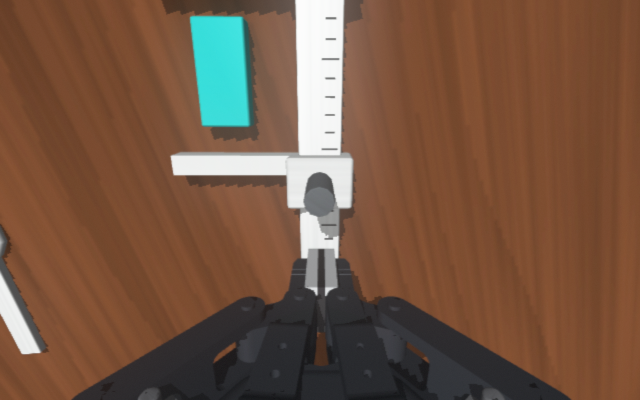

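View pics/s7.png

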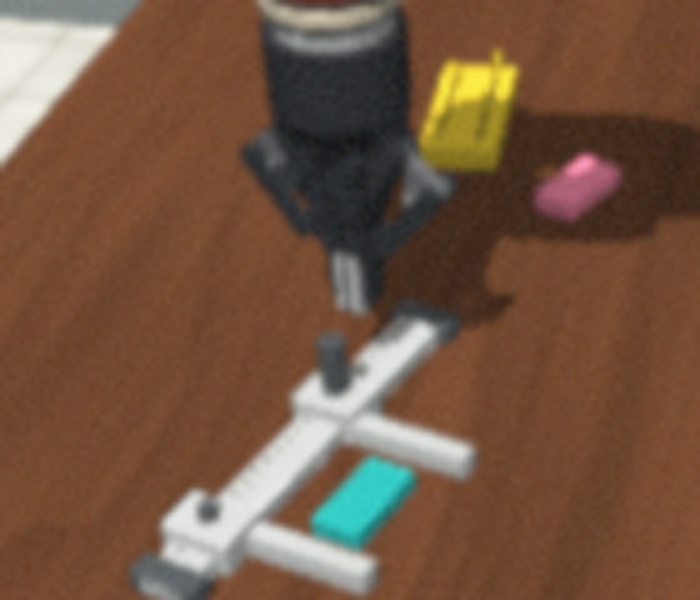

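Clear of the post, with the domino well between the blades. Lowering beside the post and approaching.

```bash
python3 -m crank '[{"x":0,"y":0,"z":0.2,"roll":0},{"x":0,"y":0,"z":0.2,"roll":0},{"x":0,"y":0,"z":0,"roll":0},{"x":0,"y":0,"z":0,"roll":0},{"x":0,"y":0,"z":0,"roll":0}]'
cat > f.py <<'E'
from h import *
o=ctrl.get_obs(); y=1.3013; u=np.array([np.cos(y),np.sin(y)]); v=np.array([u[1],-u[0]])
c=np.array([.6413,.0165]); r=o["tool_pos"][:2]-c; f=o["contact_force"][:2]
print("t",round(o["t"],2),"along mm",round(1000*r@u,2),"across",round(1000*r@v,2),"z",round(o["tool_pos"][2],4),"F along",round(-f@u,2),"across",round(f@v,2),"fz",round(o["contact_force"][2],2))
E
python3 f.py; python3 -m crank '[{"x":0.05,"y":0,"z":0,"roll":0},{"x":0.05,"y":0,"z":0,"roll":0},{"x":0.05,"y":0,"z":0,"roll":0},{"x":0,"y":0,"z":0,"roll":0},{"x":0,"y":0,"z":0,"roll":0}]'; python3 f.py
```

```text
t: 12.72
tool_pos: [0.6257, -0.0449, 0.0447]
tool_rot: [2.499, 1.902, 0.001]
contact_force: [-0.0, -0.1, -0.5]
opening: 0.0002
t 12.72 along mm -63.34 across 1.34 z 0.0447 F along 0.11 across 0.0 fz -0.53
t: 13.35
tool_pos: [0.6277, -0.0361, 0.0443]
tool_rot: [-2.5, -1.903, 0.0]
contact_force: [0.9, 0.2, 0.0]
opening: 0.0002
t 13.35 along mm -54.32 across 0.95 z 0.0443 F along -0.46 across 0.84 fz 0.04
```

```bash
for i in 1; do python3 -m crank '[{"x":0.03,"y":0,"z":0,"roll":0},{"x":0.03,"y":0,"z":0,"roll":0},{"x":0.03,"y":0,"z":0,"roll":0},{"x":0,"y":0,"z":0,"roll":0}]' >/dev/null; python3 f.py;  python3 -m crank '[{"x":0.03,"y":0,"z":0,"roll":0},{"x":0.03,"y":0,"z":0,"roll":0},{"x":0,"y":0,"z":0,"roll":0}]' >/dev/null; python3 f.py; python3 -m crank '[{"x":0.03,"y":0,"z":0,"roll":0},{"x":0.03,"y":0,"z":0,"roll":0},{"x":0,"y":0,"z":0,"roll":0}]' >/dev/null; python3 f.py; done
```

```text
t 13.85 along mm -48.81 across 0.97 z 0.0443 F along 0.06 across -0.07 fz -0.26
t 14.22 along mm -45.67 across 1.05 z 0.0444 F along 3.12 across 0.4 fz 0.97
t 14.6 along mm -41.57 across 1.01 z 0.0443 F along 2.05 across -0.3 fz 0.38
```

Contact with the post is felt: about 3 N while sliding. Continuing.

```bash
python3 -m crank '[{"x":0.03,"y":0,"z":0,"roll":0},{"x":0.03,"y":0,"z":0,"roll":0},{"x":0.03,"y":0,"z":0,"roll":0},{"x":0,"y":0,"z":0,"roll":0}]' >/dev/null; python3 f.py;  python3 -m crank '[{"x":0.03,"y":0,"z":0,"roll":0},{"x":0.03,"y":0,"z":0,"roll":0},{"x":0,"y":0,"z":0,"roll":0}]' >/dev/null; python3 f.py; python3 -c "
from h import *
d=snap('wrist','pics/w8.png')"
```

```text
t 15.1 along mm -36.11 across 1.0 z 0.0443 F along 1.89 across -0.85 fz 0.12
t 15.47 along mm -32.56 across 0.99 z 0.0443 F along 2.25 across -0.07 fz 0.51
```

View pics/w8.png

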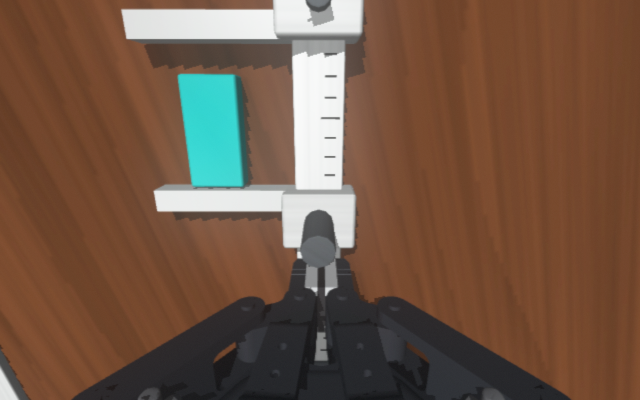

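The moving blade (row 187) has about reached the domino, whose top edge is at row 75. The fixed blade face is at row ~40, so about 15 mm remain. I'll use smaller steps.

```bash
python3 -m crank '[{"x":0.02,"y":0,"z":0,"roll":0},{"x":0.02,"y":0,"z":0,"roll":0},{"x":0.02,"y":0,"z":0,"roll":0},{"x":0.02,"y":0,"z":0,"roll":0},{"x":0.02,"y":0,"z":0,"roll":0},{"x":0,"y":0,"z":0,"roll":0}]' >/dev/null; python3 f.py;  python3 -m crank '[{"x":0.02,"y":0,"z":0,"roll":0},{"x":0.02,"y":0,"z":0,"roll":0},{"x":0,"y":0,"z":0,"roll":0}]' >/dev/null; python3 f.py; python3 -c "
from h import *
d=snap('wrist','pics/w9.png')"
```

```text
t 16.27 along mm -26.61 across 1.0 z 0.0443 F along 2.88 across 0.46 fz -0.19
t 16.65 along mm -24.23 across 0.98 z 0.0443 F along 3.06 across 0.27 fz 0.81
```

View pics/w9.png

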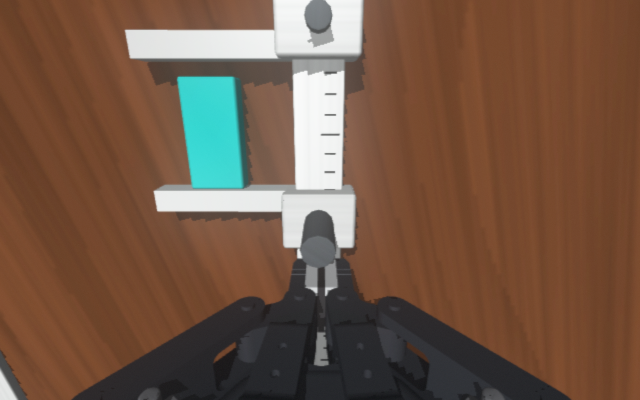

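```bash
python3 -m crank '[{"x":0.015,"y":0,"z":0,"roll":0},{"x":0.015,"y":0,"z":0,"roll":0},{"x":0,"y":0,"z":0,"roll":0}]' >/dev/null; python3 f.py;  python3 -m crank '[{"x":0.01,"y":0,"z":0,"roll":0},{"x":0.01,"y":0,"z":0,"roll":0},{"x":0,"y":0,"z":0,"roll":0}]' >/dev/null; python3 f.py;  python3 -m crank '[{"x":0.01,"y":0,"z":0,"roll":0},{"x":0.01,"y":0,"z":0,"roll":0},{"x":0,"y":0,"z":0,"roll":0}]' >/dev/null; python3 f.py; python3 -c "
from h import *
d=snap('wrist'); crop(d,100,0,380,280,2,'pics/w10.png')"
```

```text
t 17.07 along mm -22.48 across 0.99 z 0.0443 F along 3.29 across 0.67 fz -0.37
t 17.45 along mm -21.29 across 0.98 z 0.0443 F along 2.19 across -0.22 fz 0.86
t 17.82 along mm -20.09 across 1.0 z 0.0443 F along 2.42 across 0.19 fz 0.55
```

View pics/w10.png

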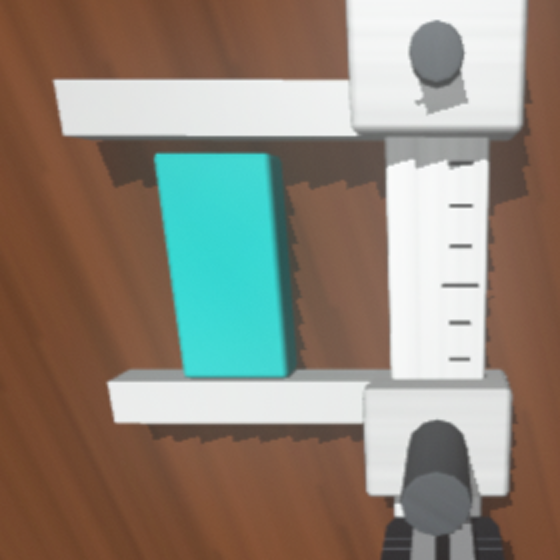

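About 4 mm remain (fixed face at row 135, domino at row 153 in the 2x crop).

```bash
s() { :; }; python3 -m crank '[{"x":0.01,"y":0,"z":0,"roll":0},{"x":0.01,"y":0,"z":0,"roll":0},{"x":0.01,"y":0,"z":0,"roll":0},{"x":0,"y":0,"z":0,"roll":0}]' >/dev/null; python3 f.py;  python3 -m crank '[{"x":0.008,"y":0,"z":0,"roll":0},{"x":0,"y":0,"z":0,"roll":0}]' >/dev/null; python3 f.py;  python3 -m crank '[{"x":0.008,"y":0,"z":0,"roll":0},{"x":0,"y":0,"z":0,"roll":0}]' >/dev/null; python3 f.py; python3 -c "
from h import *
d=snap('wrist'); crop(d,100,0,380,280,2,'pics/w11.png')"
```

```text
t 18.38 along mm -18.3 across 1.0 z 0.0443 F along 2.74 across 1.31 fz 0.13
t 18.62 along mm -17.85 across 0.99 z 0.0443 F along 3.33 across 0.63 fz 0.95
t 18.88 along mm -17.38 across 0.98 z 0.0443 F along 3.48 across 1.05 fz 0.53
```

View pics/w11.png

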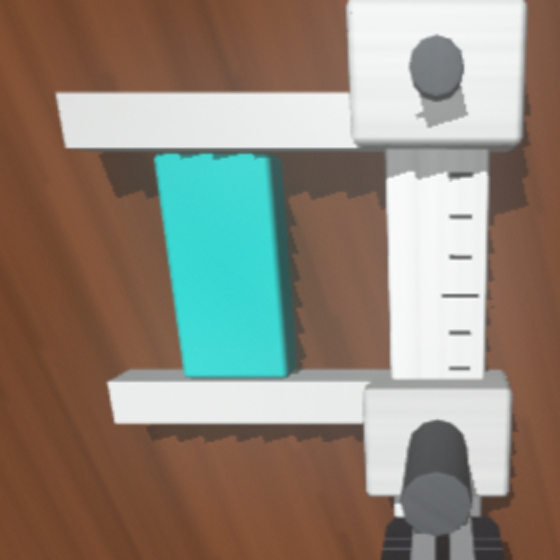

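About 1 mm of gap is left. I'll take 0.2 mm steps and watch the force.

```bash
python3 -m crank '[{"x":0.005,"y":0,"z":0,"roll":0},{"x":0,"y":0,"z":0,"roll":0}]' >/dev/null; python3 f.py;  python3 -m crank '[{"x":0.004,"y":0,"z":0,"roll":0},{"x":0,"y":0,"z":0,"roll":0}]' >/dev/null; python3 f.py;  python3 -m crank '[{"x":0.004,"y":0,"z":0,"roll":0},{"x":0,"y":0,"z":0,"roll":0}]' >/dev/null; python3 f.py
```

```text
t 19.18 along mm -17.09 across 1.0 z 0.0443 F along 3.85 across 0.22 fz 0.99
t 19.43 along mm -16.86 across 1.02 z 0.0443 F along 3.41 across 0.32 fz 0.69
t 19.68 along mm -16.61 across 1.02 z 0.0443 F along 3.36 across 0.97 fz 0.77
```

```bash
python3 -m crank '[{"x":0.003,"y":0,"z":0,"roll":0},{"x":0,"y":0,"z":0,"roll":0}]' >/dev/null; python3 f.py
```

```text
t 19.93 along mm -16.43 across 0.99 z 0.0443 F along 3.76 across 0.77 fz -0.29
```

```bash
python3 -m crank '[{"x":0.003,"y":0,"z":0,"roll":0},{"x":0,"y":0,"z":0,"roll":0}]' >/dev/null; python3 f.py; python3 -m crank '[{"x":0.003,"y":0,"z":0,"roll":0},{"x":0,"y":0,"z":0,"roll":0}]' >/dev/null; python3 f.py; python3 -c "
from h import *
d=snap('wrist'); crop(d,100,0,380,280,2,'pics/w12.png')"
```

```text
t 20.18 along mm -16.34 across 1.02 z 0.0443 F along 4.0 across -0.34 fz 1.07
t 20.43 along mm -16.23 across 1.02 z 0.0443 F along 4.32 across 0.38 fz 1.29
```

View pics/w12.png

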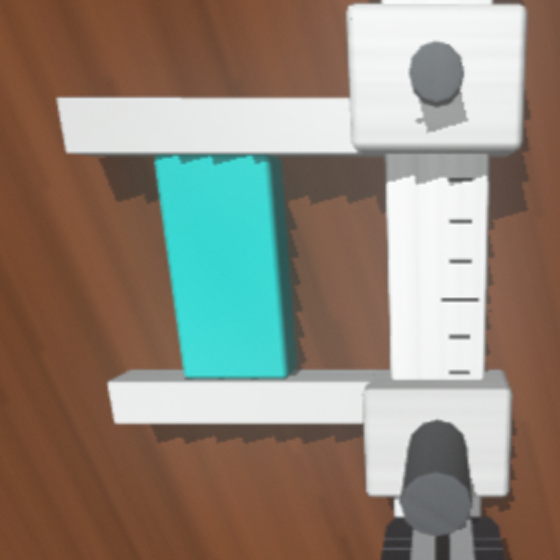

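Contact is starting: motion lags the command and the force is rising. Continuing gently.

```bash
python3 -m crank '[{"x":0.004,"y":0,"z":0,"roll":0},{"x":0,"y":0,"z":0,"roll":0}]' >/dev/null; python3 f.py; python3 -m crank '[{"x":0.004,"y":0,"z":0,"roll":0},{"x":0,"y":0,"z":0,"roll":0}]' >/dev/null; python3 f.py; python3 -m crank '[{"x":0.004,"y":0,"z":0,"roll":0},{"x":0,"y":0,"z":0,"roll":0}]' >/dev/null; python3 f.py
```

```text
t 20.73 along mm -16.1 across 1.05 z 0.0443 F along 5.42 across 0.59 fz 1.09
t 20.98 along mm -16.05 across 1.08 z 0.0444 F along 5.89 across -0.04 fz -0.23
t 21.23 along mm -16.0 across 1.11 z 0.0443 F along 5.96 across 1.11 fz 1.92
```

```bash
python3 -m crank '[{"x":0.005,"y":0,"z":0,"roll":0},{"x":0,"y":0,"z":0,"roll":0}]' >/dev/null; python3 f.py; python3 -m crank '[{"x":0.005,"y":0,"z":0,"roll":0},{"x":0,"y":0,"z":0,"roll":0}]' >/dev/null; python3 f.py; python3 -m crank '[{"x":0.005,"y":0,"z":0,"roll":0},{"x":0,"y":0,"z":0,"roll":0}]' >/dev/null; python3 f.py
```

```text
t 21.48 along mm -15.89 across 1.11 z 0.0444 F along 5.93 across 0.87 fz 0.98
t 21.73 along mm -15.78 across 1.13 z 0.0444 F along 7.95 across 0.13 fz 1.23
t 21.98 along mm -15.7 across 1.15 z 0.0444 F along 8.15 across 0.57 fz 1.46
```

```bash
python3 -m crank '[{"x":0.005,"y":0,"z":0,"roll":0},{"x":0,"y":0,"z":0,"roll":0}]' >/dev/null; python3 f.py; python3 -m crank '[{"x":0.005,"y":0,"z":0,"roll":0},{"x":0,"y":0,"z":0,"roll":0}]' >/dev/null; python3 f.py; python3 -m crank '[{"x":0,"y":0,"z":0,"roll":0}]' >/dev/null; python3 f.py;
```

```text
t 22.23 along mm -15.61 across 1.16 z 0.0444 F along 9.18 across -0.24 fz 1.59
t 22.48 along mm -15.52 across 1.18 z 0.0444 F along 9.31 across 0.51 fz 1.23
t 22.6 along mm -15.53 across 1.19 z 0.0444 F along 9.83 across 1.14 fz 0.67
```

About 9.6 N of push less about 2.8 N of sliding friction gives about 7 N on the domino. Holding there.

```bash
python3 -m crank '[{"x":0,"y":0,"z":0,"roll":0},{"x":0,"y":0,"z":0,"roll":0},{"x":0,"y":0,"z":0,"roll":0},{"x":0,"y":0,"z":0,"roll":0}]' >/dev/null; python3 f.py; python3 -m crank '[{"x":0,"y":0,"z":0,"roll":0},{"x":0,"y":0,"z":0,"roll":0},{"x":0,"y":0,"z":0,"roll":0}]' >/dev/null; python3 f.py;python3 -c "
from h import *
d=snap('wrist'); crop(d,100,0,380,280,2,'pics/w13.png')"
```

```text
t 23.1 along mm -15.5 across 1.19 z 0.0444 F along 9.21 across -0.41 fz 1.37
t 23.48 along mm -15.53 across 1.18 z 0.0444 F along 9.91 across 0.91 fz 1.79
```

View pics/w13.png

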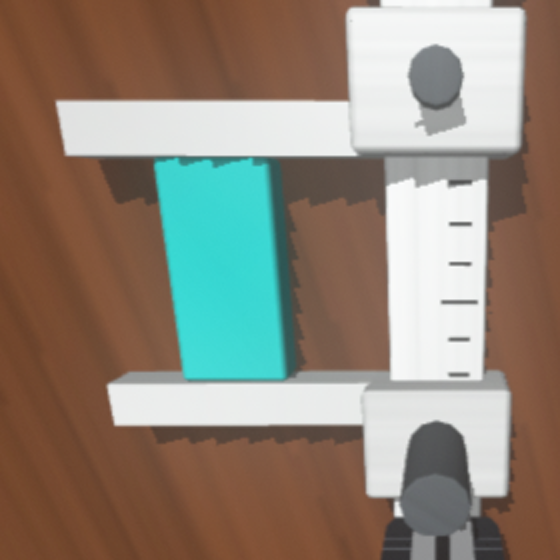

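Held for over a second at about 7 N net. Before retreating I'll check that the domino is square, by back-projecting its top edges against the blade.

```bash
python3 - <<'E'
from h import *
def line(d,pts,z):
    w=bp(d,pts,z)[:,:2]*1000; v=cv2.fitLine(w.astype(np.float32),cv2.DIST_HUBER,0,.01,.01)[:,0] if 0 else cv2.fitLine(w.astype(np.float32),cv2.DIST_L2,0,.01,.01).ravel()
    return np.degrees(np.arctan(v[1]/v[0])), w.mean(0)
d=snap("wrist"); hsv=cv2.cvtColor(d["bgr"],cv2.COLOR_BGR2HSV); g=cv2.cvtColor(d["bgr"],cv2.COLOR_BGR2GRAY)
# domino left edge: subpixel saturation-hue crossing per row
b=d["bgr"].astype(float); tq=b[...,0]-b[...,2]
def cross(a,lev):  # first upward crossing
    i=np.where((a[:-1]<lev)&(a[1:]>=lev))[0]
    return i+(lev-a[i])/(a[i+1]-a[i])
L=[];R=[]
for r in range(95,175):
    a=tq[r,150:270]; c=cross(a,60)
    if len(c): L.append((150+c[0],r))
    c=cross(-a,-60)
    if len(c): R.append((150+c[-1],r))
print("domino L,R edges deg",line(d,np.array(L),.013),line(d,np.array(R),.006))
B=[];C=[]
gg=g.astype(float)
for u in range(165,270):
    c=cross(gg[205:225,u][::-1],160); 
    if len(c): B.append((u,224-c[0]))
for u in range(140,265):
    c=cross(gg[40:60,u],160)
    if len(c): C.append((u,40+c[0]))
print(len(B),len(C),"moving rear edge",line(d,np.array(B),.015),"fixed rear top edge",line(d,np.array(C),.015))
print("beam yaw -15.4ish / along 74.6")
E
```

```text
domino L,R edges deg (np.float32(74.51229), array([586.22128748,  80.75664624])) (np.float32(74.39829), array([611.69536447,  72.88969812]))
105 125 moving rear edge (np.float32(-15.169622), array([587.70022014,  36.75838953])) fixed rear top edge (np.float32(-15.432132), array([611.27249555, 115.07321862]))
beam yaw -15.4ish / along 74.6
```

The domino is square to the beam within about 0.2° and the jaw tilt is about 0.3°. Backing off gently, then up.

```bash
python3 -m crank '[{"x":-0.01,"y":0,"z":0,"roll":0},{"x":-0.02,"y":0,"z":0,"roll":0},{"x":-0.04,"y":0,"z":0,"roll":0},{"x":-0.1,"y":0,"z":0,"roll":0},{"x":-0.2,"y":0,"z":0,"roll":0},{"x":0,"y":0,"z":0,"roll":0}]' >/dev/null; python3 f.py; python3 -m crank '[{"x":0,"y":0,"z":-0.3,"roll":0},{"x":0,"y":0,"z":-0.6,"roll":0},{"x":-0.3,"y":0,"z":-0.6,"roll":0},{"x":-0.3,"y":0,"z":-0.4,"roll":0},{"x":0,"y":0,"z":0,"roll":0},{"x":0,"y":0,"z":0,"roll":0}]' >/dev/null; python3 f.py;python3 -c "
from h import *
d=snap('wrist','pics/w14.png')
d=snap('top','pics/t14.png');d=snap('side','pics/s14.png')"
```

```text
t 24.32 along mm -36.82 across 0.9 z 0.0442 F along 0.12 across 0.25 fz -0.06
t 25.07 along mm -71.56 across 0.52 z 0.1578 F along 0.53 across 0.14 fz -0.67
```

View pics/w14.png

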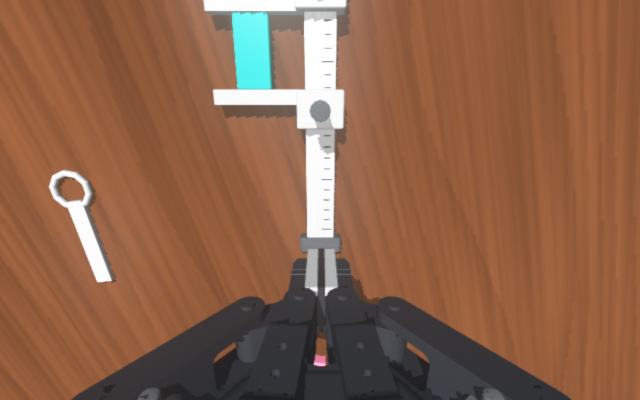

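View pics/s14.png

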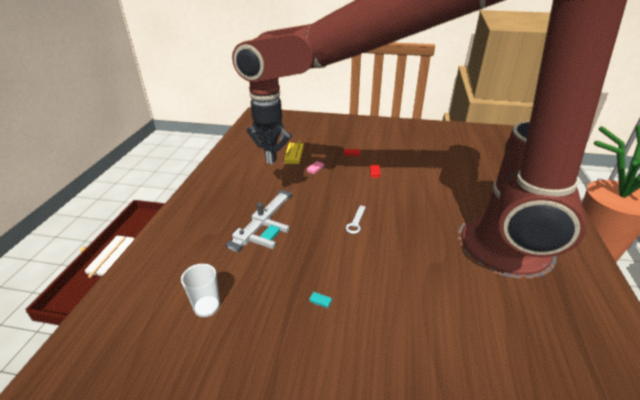

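The domino at (252,50) touches both blades and the bystanders are where they were in the side view. The robot is clear, with no contact force beyond noise, so I'll hand in.

```bash
python3 -c "
from station import ctrl
print(ctrl.finish_job())"
```

```text
the job is handed in; nothing more can be done
None
```

The job is handed in, at about 25 s of the 61 s allowed; no verdict was reported.

**What I did:** I picked the larger turquoise domino, which measured about 60 x 30 mm. I laid it flat between the blades at about caliper x = -56 mm, y = +34 mm, and let go. Then I pushed the thumb post with the shut fingers until the jaw pressed the domino on the fixed blade. I held that for about a second before backing off.

**Last checks:**
- **Force:** the push on the post read 9.2 to 9.9 N. Sliding friction was 2 to 3.5 N, so the domino took an estimated 7 N. That is inferred, since the contact force itself could not be read.
- **Squareness:** while pressed, the domino was within about 0.2° of the beam and the jaw tilt was about 0.3°, both from the wrist image.
- **After letting go:** the images show the domino touching both blades. The glass, peg counter, opener and small domino look unmoved by eye, and the robot is clear of everything. I could not measure the remaining nip force.

No check failed. One disagreement: single TCP readings in free motion varied by up to about 4 mm, while force readings varied by about 0.5 to 1 N.

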